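# Slide the board carrier under the leaf spring of the test nest

### The arm

A 6-joint arm with a two-finger parallel gripper is mounted at the origin on a cart in front of the work surface, level with it; the furniture and walls round the work are solid. World frame = base frame: x ahead of the robot, y to its left, z up, the work surface at z = 0. Lengths are in m, angles in rad, forces in N, time in s.
With the tool pointing down it reaches from about 0.35 to 0.975 m from the base axis. Payload 4.9 kg.
Tool frame: the origin (TCP) lies at the very end of the fingers, on their centre line; the grasp point (between the pads) lies 19 mm behind it; z points along the fingers, x is the direction in which the jaws open and shut, and the axes are right-handed (so a half turn about z gives the same grasp; the last joint's range is limited). The gripper opens to 85 mm and grips with 20 to 120 N. Pads are 22 mm wide; open, the fingers measure 114 mm over their backs; the gripper's body (76 mm by 85 mm) begins 54 mm behind the grasp point. The pads swing forward as they close: fully open they stand 13 mm farther back than shut.
Start: joints at [1.03, 0.053, 1.613, -0, 1.476, -0.119], TCP at [0.256, 0.57, 0.231] pointing down, gripper open.
Joint ranges: [-3.01, 3.01], [-1.01, 2.22], [0.06, 2.58], [-1.02, 4.17], [0.09, 2.62], [-3.14, 3.14]. Speed limits (rad/s): [2.57, 2.57, 3.14, 3.14, 3.14, 3.14].

### API

Orientations are given as a unit quaternion [w, x, y, z].
In Python, from plant import * gives the robot as it stands.
- The arm moves only by the shell command python3 -m inch 'ROWS'. ROWS is text: rows parted by semicolons, each of 7 numbers parted by spaces: the shift along the tool's x, y, z in m, then the turn, a rotation vector about the tool's x, y, z in rad, then the closure, from 0 (fully open) to 1 (shut). A call has 1 to 10 rows; each row shifts and turns the commanded pose from where the row before left it, along the tool's axes as they then stand; what a row does not reach is not made up. A row lasts 1/12 s, in which the tool goes at most 41.7 mm and 7.16 degrees, less where a joint would pass 70% of its speed; a pose out of reach is approached as far as the arm can. A call with a gripper value outside its range is refused whole. The fingers move at their own pace and stop on an object; the grip force is fixed at half the most. Time passes only in rows, so rows that do not move let the fingers close. It gives the time, the measured TCP pose, the force and the opening at its end, in the units of the state.
- state(): the state, without advancing time (a new reading comes with each control period).
- grab_frame(name): name is "side" or "top"; returns the picture (420x560x3 uint8, blue, green, red); there is no depth.
- camera_info(name): a dict with "vertical_fov" (degrees; the focal length in pixels is half the picture's height over the tangent of half this angle, whatever the lens; pixels are square), "cx", "cy" (the principal point, pixels), "k1" (the pictures are not rectified: a ray, as slopes to the right and down, at radius r is drawn at 1 + k1 r^2 times it, then the intrinsics apply), "origin" and "rotation" of the camera in the world. Camera axes: x right, y down, z forward; pixel columns grow to the right and rows downward; lengths in m; the calibration is good to about 2 mm. A picture is of the moment at which its call begins. camera_info takes no time and is no camera call.
- job_done(): hands the job in, once; it reports no verdict.
The state is a dict: "time": time; "joint_pos": joint angles; "joint_vel": joint speeds; "joint_efforts": joint torques, N m; "tool_pos": TCP position; "tool_rot": TCP orientation; "contact_force": force on the tool from outside, world axes, zero at the start; "ft_torque": the same for the moment, N m; "gripper_width": opening from 0.0 (shut) to 1.0 (fully open).
Only numpy, scipy, OpenCV 4.12 (cv2) and the standard library are available. Lean on these libraries where they do the work, as an engineer would, in place of code of your own. Each camera call takes 0.05 s, during which the arm holds its last target.

### The job

Load the board carrier into the test nest: press its thumb pad firmly down with the fingertips so that the sprung plate under it sinks, and keep it pressed while you slide the carrier forward under the bridge and the leaf spring, until it is fully home against the end stop with the spring's nose down in its cross groove. Only press and push it, do not pick it up; then take the fingers away and leave it held there. Do not disturb the two white housings, the screwdriver or the gauge near the nest.

Things in the scene. Friction and masses are not known exactly. Their poses are not given: they have to be found in the camera images.
- nest: Test nest fixed to the bench: dark base 262 x 112 x 10 mm, two aluminium cheeks (67 mm between them, tops 30 mm above the bench) forming a straight channel, open at the near end. Origin: on the bench (z = 0) on the channel's centre line, 115 mm before the end stop. x axis: the way the carrier slides in, y to the left of that, z up. Place and yaw vary.
- carrier: Loose grey board carrier in the channel, 150 x 64 mm, about 0.12 kg. Origin: on its underside, 70 mm from the rear and 80 mm from the front end; x forward (as the nest's), z up. Rear to front: thumb pad to x = -25 mm, board with parts (28 mm high at most) to x = 21, flat tongue 10 mm thick to x = 80, with a cross groove 4 mm deep at x = 60 to 74 (45 degree flanks).
- thumb_pad (a point): Middle of the top of the carrier's thumb pad (45 mm long, 64 mm wide, 10 mm thick), where it is pressed. An upright push wall, 10 mm higher than the pad and as wide, stands 22.5 mm ahead of this point. The pad is 34 mm above the bench at the start and 28 mm with the sprung plate fully down.
- carrier_tip (a point): Middle of the carrier's front end face, 80 mm ahead of its origin, 5 mm above its underside. It starts 2 to 25 mm short of the bridge, 59 to 82 mm short of the end stop. The carrier slides easily: friction about 0.2 on plate, cheeks and spring.
- nest_stop (a point): Middle of the face of the nest's end stop, 23 mm above the bench. The carrier is home when its front end face rests against it.
- bridge_gap (a point): Middle of the lower near edge of the dark bridge bar that crosses the channel, 57 mm before the end stop (bar 10 mm thick), 30 mm above the bench. The tongue's top is 34 mm above the bench with the plate up (the bar blocks it), 28 mm with the plate fully down (it passes with 2 mm to spare).
- leaf_nose (a point): Underside of the rolled nose of the leaf spring: a steel strip 26 mm wide, screwed on the bridge, sloping down towards the end stop. The nose is 12 mm before the end stop, at rest 23.5 mm above the bench; the tongue lifts it by about 4.5 mm as it passes beneath.
- lift_plate (a joint): How far the white sprung plate under the carrier is pressed down, m: 0 up, 0.006 fully down (stop). Its springs push up with 8 N at the top and 11 N at the bottom.
- leaf (a joint): Angle by which the leaf spring is lifted, rad: 0 at rest, about 0.11 with the nose on top of the tongue, 0.05 or less with the nose in the groove. The nose presses down with about 8 N at rest and 12 N on the tongue; pushing the bevelled front end under it takes 10 to 20 N.
- housing_a: Bystander: open white moulded housing, 38 x 58 x 23 mm, to the right of the nest; origin at its underside.
- housing_b: Bystander: the second white moulded housing, same size, farther off to the right; origin at its underside.
- screwdriver: Bystander: screwdriver 175 mm long lying left of the nest; origin at its underside.
- gauge: Bystander: round dial gauge on a foot, 52 mm wide, 63 mm tall, left of the nest; origin at its underside.

How it is judged:
On the way:
1. the carrier is pressed down on the sprung plate by the fingers before its front has reached the spring's nose (value of joint lift_plate above 0.0035 m and contact force between the fingers and carrier above 2 N and x of carrier_tip in the frame of nest below 0.098 m), for 0.1 s.
At the end, for the whole second after the job is handed in: The carrier's front end is within 3.5 mm of the end stop and within 4 mm of the channel's middle, it lies level (within 0.05 rad) and still, the spring's nose is down in the groove (leaf below 0.065 rad) and the sprung plate is held at least 3 mm down without the robot (x of carrier_tip in the frame of nest_stop between -0.0035 and 0.003 m and y of carrier_tip in the frame of nest_stop between -0.004 and 0.004 m and value of joint leaf below 0.065 rad and value of joint lift_plate above 0.003 m and angle between carrier's own z axis and vertical below 0.05 rad and linear speed of carrier below 0.01 m/s); the robot touches nothing.
It fails at once if the carrier is lifted more than 8 mm above where it lay (height (world z) of carrier above 0.032 m).
It fails at once if a housing, the screwdriver or the gauge is moved more than 15 mm (distance of any of housing_a, housing_b, screwdriver, gauge from where it was at the start of the episode above 0.015 m).
It also fails if it takes over 32 s, if anything falls off the work surface, if the arm or the gripper's body presses on something with over 40 N, if the wrist force passes 120 N, or if a joint passes its speed limit or range.

## Working session

There is one attempt and no reset: what is moved stays moved. The work goes in short steps, Python scripts to look and compute and a shell command to move; the robot and the scene stay as the last step left them, time stands still between calls to the robot, and variables do not carry over. Pictures are saved under pics/ and viewed, and the job is handed in when it is done.

```bash
ls; mkdir -p pics; python3 - <<'E'
from plant import *
import cv2
for n in("side","top"):
    cv2.imwrite(f"pics/{n}0.png",grab_frame(n)); print(n,camera_info(n))
print(state())
E
```

```text
pics
side {'vertical_fov': 52.89776417715938, 'cx': 286.97981222090425, 'cy': 216.2118849956246, 'k1': -0.07845928133155723, 'origin': array([ 0.4018961 , -0.91637309,  0.63440244]), 'rotation': array([-0.48908974,  0.86587539, -0.08839423,  0.05689903])}
top {'vertical_fov': 50.2734670212441, 'cx': 272.50919222616017, 'cy': 205.71079585958958, 'k1': -0.017988148118067534, 'origin': array([0.40976165, 0.01085388, 1.07573044]), 'rotation': array([ 0.05602388, -0.69831877,  0.71058271, -0.06545552])}
{'time': 0.1, 'joint_pos': array([ 1.02999878e+00,  5.33027086e-02,  1.61417256e+00,  1.02981427e-05,
        1.47598935e+00, -1.19003454e-01]), 'joint_vel': array([ 0.00104974, -0.00081898, -0.00422067,  0.0011141 ,  0.00202903,
       -0.00085092]), 'joint_efforts': array([ 2.13099629e-04, -3.94904816e+01, -3.71364105e+01, -1.37427769e-04,
        3.94122675e-03,  9.05839585e-06]), 'tool_pos': array([0.25557868, 0.56973333, 0.23016912]), 'tool_rot': array([ 4.07143392e-04,  8.39463408e-01,  5.43415413e-01, -8.42804302e-04]), 'contact_force': array([0.02272426, 0.28257378, 0.6745868 ]), 'ft_torque': array([ 0.04326935, -0.03064358, -0.00471752]), 'gripper_width': 0.999160715358615}
```

View pics/side0.png

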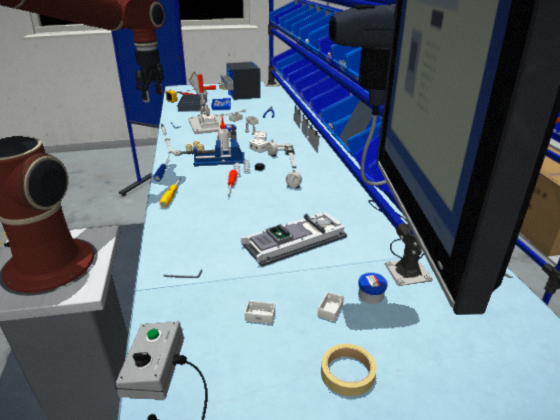

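View pics/top0.png

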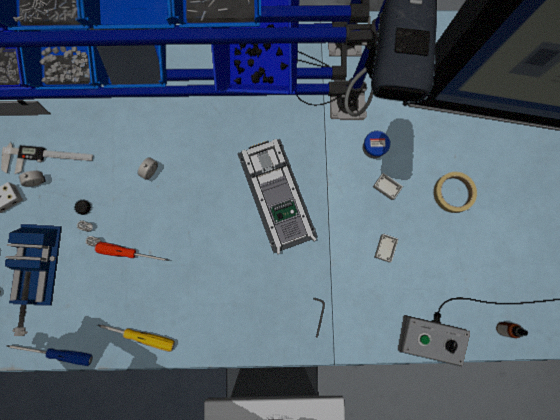

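The side view shows the nest at about (293,238). In the top view it is at (277,195), with the open end near (296,245) and the stop near (262,147). I'll zoom in.

```bash
cat > h.py <<'E'
import numpy as np,cv2
from scipy.spatial.transform import Rotation as R
from plant import camera_info
def cam(n):
    c=camera_info(n); f=210/np.tan(np.radians(c['vertical_fov'])/2)
    K=np.array([[f,0,c['cx']],[0,f,c['cy']],[0,0,1]]); d=np.array([c['k1'],0,0,0.])
    w,x,y,z=c['rotation']; return K,d,R.from_quat([x,y,z,w]).as_matrix(),np.array(c['origin'])
def ray(n,uv):
    K,d,M,o=cam(n); p=cv2.undistortPoints(np.array([[uv]],float),K,d)[0,0]
    return o,M@np.array([p[0],p[1],1])
def onz(n,uv,z):
    o,r=ray(n,uv); return o+r*(z-o[2])/r[2]
def proj(n,P):
    K,d,M,o=cam(n); return cv2.projectPoints((np.atleast_2d(P)-o)@M,np.zeros(3),np.zeros(3),K,d)[0][:,0]
E
python3 - <<'E'
import cv2
a=cv2.imread('pics/top0.png')[130:262,225:335]; cv2.imwrite('pics/tz.png',cv2.resize(a,None,fx=4.5,fy=4.5,interpolation=cv2.INTER_CUBIC))
a=cv2.imread('pics/side0.png')[200:275,230:360]; cv2.imwrite('pics/sz.png',cv2.resize(a,None,fx=6,fy=6,interpolation=cv2.INTER_CUBIC))
E
```

```text
(no output)
```

View pics/tz.png

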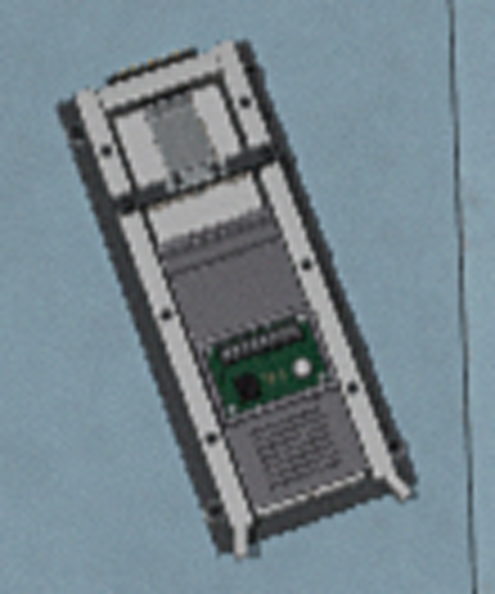

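View pics/sz.png

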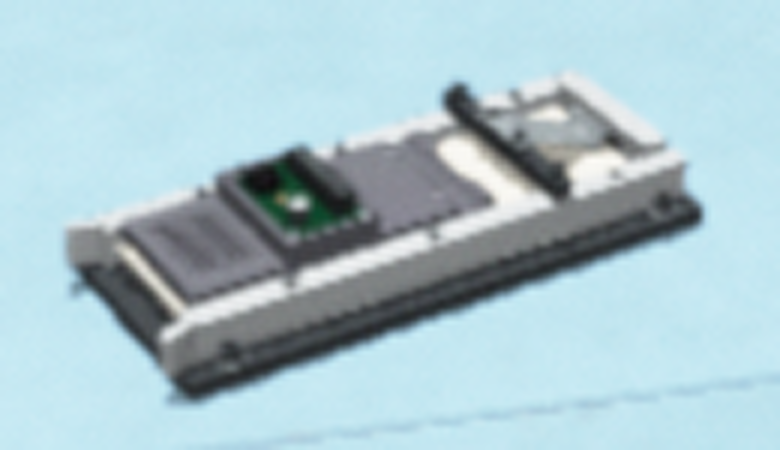

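```bash
python3 - <<'E'
from h import *
img=cv2.imread('pics/top0.png')
Z=lambda x,y:((x+.5)/4.5-.5+225,(y+.5)/4.5-.5+130)
# bright, low-saturation cheeks: list runs across rows of the zoomed picture
for n,p,z in [('padrearL',(245,512),.034),('padrearR',(370,475),.034),('padmid',(297,448),.034),
 ('stopL',(113,110),.03),('stopR',(220,73),.03),('tipL',(163,245),.034),('tipR',(272,208),.034),
 ('brL',(125,210),.03),('brR',(278,163),.03)]:
    print(n,onz('top',Z(*p),z).round(4))
# subpixel cheeks: undistorted rays on plane .03 -> rectified 1 mm/px map
xs=np.arange(.28,.68,.0005); ys=np.arange(.16,-.12,-.0005)
X,Y=np.meshgrid(xs,ys,indexing='ij')
uv=proj('top',np.c_[X.ravel(),Y.ravel(),np.full(X.size,.03)]).reshape(*X.shape,2).astype(np.float32)
rec=cv2.remap(img,uv[...,0],uv[...,1],cv2.INTER_CUBIC)[::-1]
cv2.imwrite('pics/rec.png',rec)
E
```

```text
padrearL [ 0.5013 -0.0184  0.034 ]
padrearR [ 0.5194 -0.0837  0.034 ]
padmid [ 0.5342 -0.0461  0.034 ]
stopL [0.7191 0.048  0.03  ]
stopR [ 0.7389 -0.01    0.03  ]
tipL [0.6434 0.0221 0.034 ]
tipR [ 0.6626 -0.0361  0.034 ]
brL [0.6637 0.0421 0.03  ]
brR [ 0.6883 -0.0401  0.03  ]
```

View pics/rec.png

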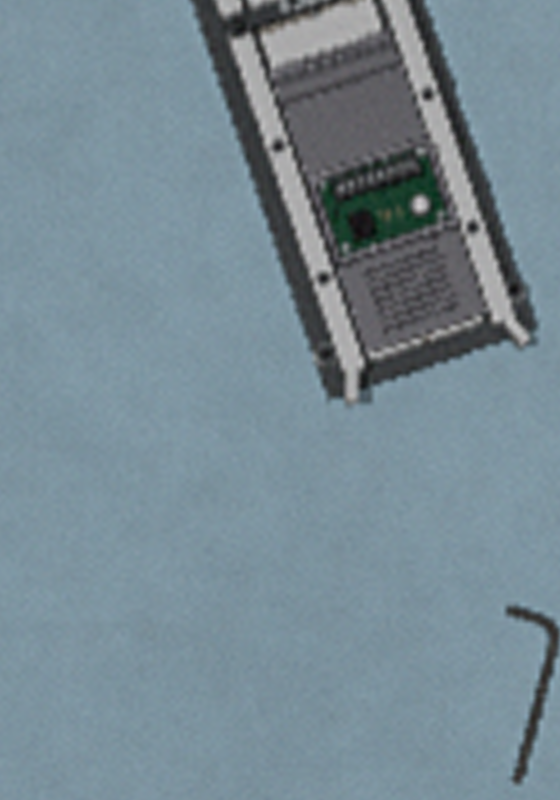

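```bash
python3 - <<'E'
from h import *
img=cv2.imread('pics/top0.png')
xs=np.arange(.77,.47,-.0005); ys=np.arange(.10,-.14,-.0005)
X,Y=np.meshgrid(xs,ys,indexing='ij')
uv=proj('top',np.c_[X.ravel(),Y.ravel(),np.full(X.size,.03)]).reshape(*X.shape,2).astype(np.float32)
rec=cv2.remap(img,uv[...,0],uv[...,1],cv2.INTER_CUBIC)
cv2.imwrite('pics/rec2.png',rec)
hsv=cv2.cvtColor(rec,cv2.COLOR_BGR2HSV)
m=((hsv[...,2]>150)&(hsv[...,1]<40)).astype(np.uint8)*255
cv2.imwrite('pics/rec2m.png',m)
n,l,s,c=cv2.connectedComponentsWithStats(m)
for i in range(1,n):
    if s[i,4]>400: print(i,s[i],c[i])
E
```

```text
1 [  65   24  205  126 5770] [169.43275563  82.63622184]
8 [ 191   78   47   83 2013] [214.35022355 115.59562842]
9 [ 109  104   53   82 2414] [134.07539354 145.16984258]
10 [ 89 142  32  54 818] [104.51222494 172.17603912]
11 [ 263  165  145  359 6523] [329.65353365 339.85206193]
13 [ 142  176  118   73 3900] [201.32692308 212.91794872]
15 [ 112  217   55  111 2112] [138.06676136 270.75189394]
18 [ 150  328   61  130 2526] [180.12945368 392.85193983]
22 [ 195  461   48  119 2022] [220.72354105 514.03659743]
```

View pics/rec2.png

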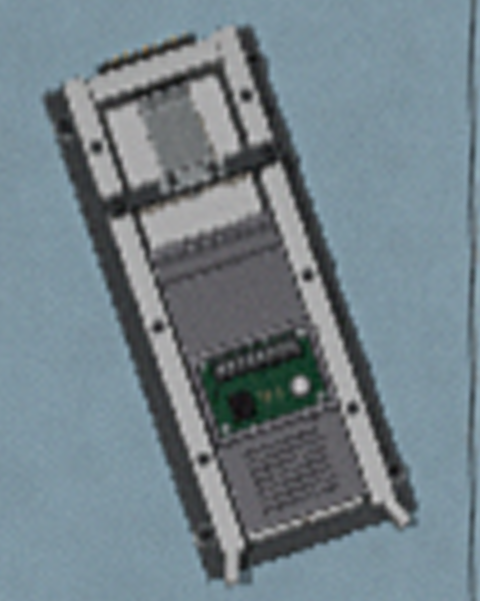

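View pics/rec2m.png

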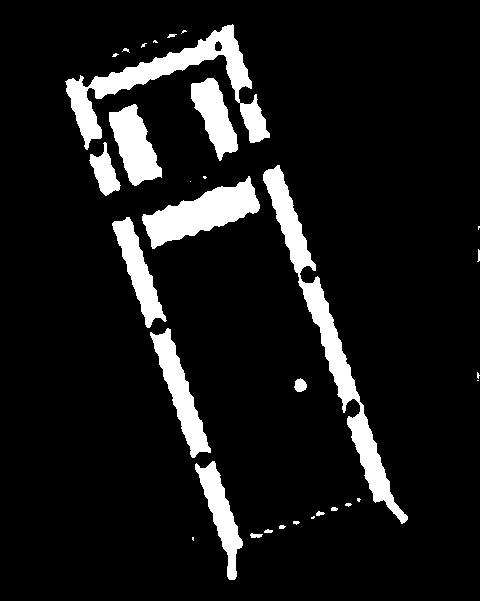

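```bash
python3 - <<'E'
from h import *
m=cv2.imread('pics/rec2m.png',0)
def W(r,c): return np.array([.77-.0005*r,.10-.0005*c])
# left cheek rows 225..535, right cheek rows 175..485: centre of the run near the expected line
L=[];Rr=[]
for r in range(222,536):
    e=125+(r-220)*(233-125)/(545-220); s=[c for c in range(int(e)-13,int(e)+14) if m[r,c]]
    if len(s)>11: L.append(W(r,np.mean(s)))
for r in range(176,486):
    e=272+(r-170)*(380-272)/(490-170); s=[c for c in range(int(e)-13,int(e)+14) if m[r,c]]
    if len(s)>11: Rr.append(W(r,np.mean(s)))
def fit(P):
    P=np.array(P); v=cv2.fitLine(P.astype(np.float32),cv2.DIST_HUBER,0,1e-4,1e-4).ravel().astype(float); 
    if v[0]<0:v[:2]*=-1
    return v
a,b=fit(L),fit(Rr)
ya,yb=[np.arctan2(v[1],v[0]) for v in(a,b)]
yaw=(ya+yb)/2; u=np.array([np.cos(yaw),np.sin(yaw)]); n=np.array([-u[1],u[0]])
print('yaws',ya,yb,'spacing',n@(a[2:]-b[2:]))
off=n@(a[2:]+b[2:])/2
def lon(*P): return np.mean([u@np.array(p)[:2] for p in P])
Z=lambda x,y:((x+.5)/4.5-.5+225,(y+.5)/4.5-.5+130)
# stop face (z .03 top edge), in rec2: inner edge of stop bar
print('stop lon',[u@W(*p) for p in((100,100),(90,130),(73,190),(67,212))])
print('bridge near edge',[u@W(*p) for p in((215,125),(165,270))],'tip@.034', [u@onz('top',Z(*p),.034)[:2] for p in((163,245),(272,208))],'padrear',[u@onz('top',Z(*p),.034)[:2] for p in((245,512),(370,475))])
print('pad rear in .03 map at',[u@W(*p) for p in((536,250),(500,362))])
print('u',u,'off',off, 'near cheek end', )
np.save('ax.npy',[yaw,off])
E
```

```text
yaws 0.33052939491444083 0.33173070928336634 spacing 0.07923087180498543
stop lon [np.float64(0.6971419938327695), np.float64(0.6969936931270131), np.float64(0.6952785783844319), np.float64(0.69453937416418)]
bridge near edge [np.float64(0.6387017507451613), np.float64(0.6387730269623764)] tip@.034 [np.float64(0.6156490154133368), np.float64(0.6149021148278895)] padrear [np.float64(0.46809786748811644), np.float64(0.46395931712287003)]
pad rear in .03 map at [np.float64(0.4666013306709099), np.float64(0.4654172243333888)]
u [0.94567555 0.3251119 ] off -0.2166765576098257 near cheek end
```

Top-view lines give nest yaw 0.331, with the stop at about 0.6957 along the axis, the tip at about 0.615 and the pad's rear at about 0.466. So roughly 80 mm of travel is needed. I'll move over the pad with the fingers shut.

```bash
python3 -m inch '-0.0247 0.0283 0 0 0 0 1; -0.0247 0.0283 0 0 0 0 1; -0.0247 0.0283 0 0 0 0 1; -0.0247 0.0283 0 0 0 0 1; -0.0247 0.0283 0 0 0 0 1; -0.0247 0.0283 0 0 0 0 1; -0.0247 0.0283 0 0 0 0 1; -0.0247 0.0283 0 0 0 0 1; -0.0247 0.0283 0 0 0 0 1'; python3 -m inch '-0.0247 0.0283 0 0 0 0 1; -0.0247 0.0283 0 0 0 0 1; -0.0247 0.0283 0 0 0 0 1; -0.0247 0.0283 0 0 0 0 1; -0.0247 0.0283 0 0 0 0 1; -0.0247 0.0283 0 0 0 0 1; -0.0247 0.0283 0 0 0 0 1; -0.0247 0.0283 0 0 0 0 1; -0.0247 0.0283 0 0 0 0 1'; python3 -m inch '0 0 0 0 0 -0.11 1; 0 0 0 0 0 -0.11 1; 0 0 0.02 0 0 -0.11 1; 0 0 0.02 0 0 -0.11 1; 0 0 0.02 0 0 -0.11 1; 0 0 0.02 0 0 -0.11 1; 0 0 0.02 0 0 -0.09 1; 0 0 0 0 0 0 1; 0 0 0 0 0 0 1'
cat > st.py <<'E'
from h import *
from plant import state
s=state(); yaw,off=np.load('ax.npy'); u=np.array([np.cos(yaw),np.sin(yaw),0]);n=np.array([-u[1],u[0],0])
w,x,y,z=s['tool_rot'];M=R.from_quat([x,y,z,w]).as_matrix()
p=s['tool_pos'];f=s['contact_force']
print('t',s['time'],'lon %.4f lat %.4f z %.4f'%(u@p,n@p-off,p[2]),'F lon/lat/z %.1f %.1f %.1f'%(u@f,n@f,f[2]),'w',s['gripper_width'])
print('tool x,y,z in nest:',np.array([[u@M[:,i],n@M[:,i],M[2,i]] for i in range(3)]).round(4).tolist())
E
python3 st.py
```

```text
time: 0.85
tool_pos: [0.3973, 0.2614, 0.2309]
tool_rot: [-0.0, 0.839, 0.544, -0.0]
contact_force: [1.4, -0.7, -0.2]
gripper_width: -0.003
time: 1.6
tool_pos: [0.5388, -0.0459, 0.2308]
tool_rot: [-0.0, 0.84, 0.543, -0.0]
contact_force: [0.7, 0.6, 1.0]
gripper_width: 0.001
time: 2.35
tool_pos: [0.5374, -0.0437, 0.1298]
tool_rot: [-0.002, 0.583, 0.812, -0.001]
contact_force: [-0.1, -0.0, 0.8]
gripper_width: 0.002
t 2.35 lon 0.4940 lat 0.0007 z 0.1298 F lon/lat/z -0.1 0.0 0.8 w 0.001957305243082868
tool x,y,z in nest: [[0.0053, 1.0, 0.0019], [1.0, -0.0053, -0.0032], [-0.0032, 0.002, -1.0]]
```

```bash
python3 -m inch '0 0 0.025 0 0 0 1; 0 0 0.025 0 0 0 1; 0 0 0.02 0 0 0 1;0 0 0.005 0 0 0 1; 0 0 0 0 0 0 1'; python3 st.py; python3 - <<'E'
from plant import *
import cv2
for n,(a,b,c,d) in(("side",(190,290,210,360)),("top",(130,262,215,345))):
    i=grab_frame(n)[a:b,c:d]; cv2.imwrite(f"pics/{n}1.png",cv2.resize(i,None,fx=4.5,fy=4.5,interpolation=cv2.INTER_CUBIC))
E
```

```text
time: 2.77
tool_pos: [0.5382, -0.0439, 0.056]
tool_rot: [-0.001, 0.583, 0.813, -0.0]
contact_force: [-0.3, -0.0, -0.0]
gripper_width: 0.002
t 2.7667 lon 0.4947 lat 0.0002 z 0.0560 F lon/lat/z -0.3 0.1 -0.0 w 0.0016648212456003687
tool x,y,z in nest: [[0.0042, 1.0, 0.0009], [1.0, -0.0042, -0.0015], [-0.0014, 0.0009, -1.0]]
```

View pics/side1.png

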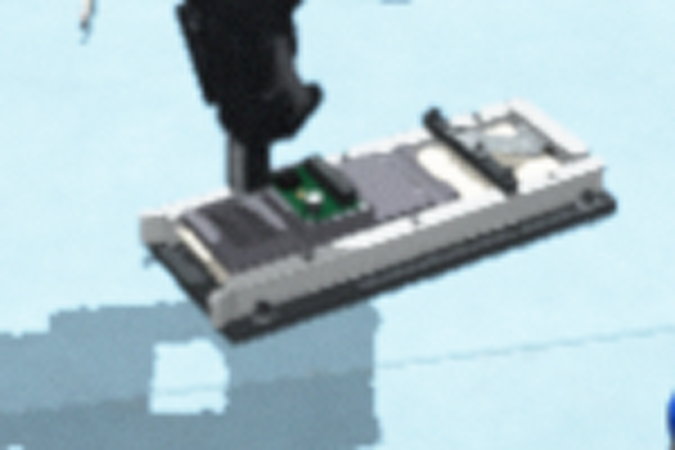

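View pics/top1.png

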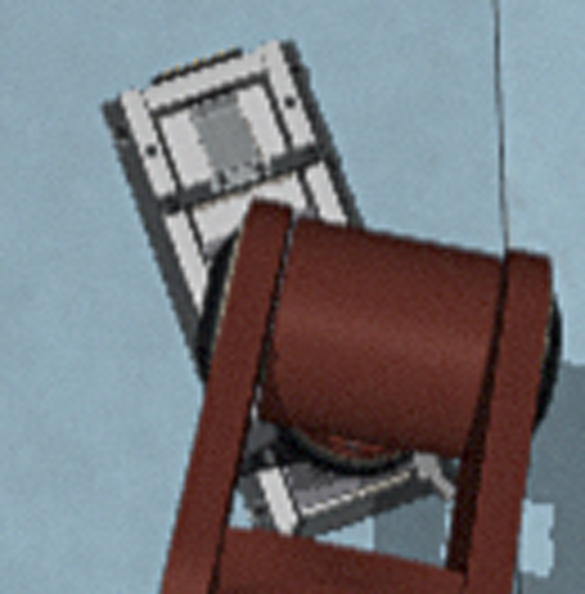

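The finger is over the pad behind the board, about 22 mm above it. I'll descend to contact.

```bash
python3 -m inch '0 0 0.008 0 0 0 1; 0 0 0.007 0 0 0 1; 0 0 0.004 0 0 0 1;0 0 0.002 0 0 0 1; 0 0 0.001 0 0 0 1;0 0 0.001 0 0 0 1; 0 0 0 0 0 0 1'; python3 st.py
```

```text
time: 3.45
tool_pos: [0.5392, -0.0441, 0.034]
tool_rot: [0.001, 0.582, 0.813, 0.0]
contact_force: [-0.7, 0.3, 2.6]
gripper_width: -0.001
t 3.45 lon 0.4956 lat -0.0004 z 0.0340 F lon/lat/z -0.6 0.6 2.6 w -0.0011272196277654749
tool x,y,z in nest: [[0.0029, 1.0, -0.0007], [1.0, -0.0029, 0.001], [0.001, -0.0007, -1.0]]
```

```bash
python3 -m inch '0 0 0.001 0 0 0 1; 0 0 0.001 0 0 0 1; 0 0 0.001 0 0 0 1; 0 0 0.001 0 0 0 1;0 0 0.001 0 0 0 1; 0 0 0.001 0 0 0 1; 0 0 0 0 0 0 1;0 0 0 0 0 0 1'; python3 st.py;python3 -m inch '0 0 0.001 0 0 0 1; 0 0 0 0 0 0 1'; python3 st.py
```

```text
time: 4.12
tool_pos: [0.5398, -0.0443, 0.029]
tool_rot: [0.001, 0.582, 0.813, 0.0]
contact_force: [-2.1, -0.1, 8.2]
gripper_width: -0.0
t 4.1167 lon 0.4961 lat -0.0007 z 0.0290 F lon/lat/z -2.1 0.6 8.2 w -0.00042219449295111816
tool x,y,z in nest: [[0.0028, 1.0, -0.0013], [1.0, -0.0028, 0.0019], [0.0019, -0.0013, -1.0]]
time: 4.28
tool_pos: [0.5401, -0.0443, 0.0281]
tool_rot: [0.001, 0.582, 0.813, 0.001]
contact_force: [-1.4, 0.3, 8.3]
gripper_width: 0.001
t 4.2833 lon 0.4963 lat -0.0009 z 0.0281 F lon/lat/z -1.3 0.8 8.3 w 0.0012314447509728097
tool x,y,z in nest: [[0.0029, 1.0, -0.0017], [1.0, -0.0029, 0.0025], [0.0025, -0.0017, -1.0]]
```

```bash
python3 -m inch '0 0 0.001 0 0 0 1; 0 0 0 0 0 0 1'; python3 st.py;python3 -m inch '0 0 0.001 0 0 0 1; 0 0 0 0 0 0 1'; python3 st.py
```

```text
time: 4.45
tool_pos: [0.5407, -0.0444, 0.0279]
tool_rot: [0.002, 0.582, 0.813, 0.001]
contact_force: [-2.4, 0.5, 11.4]
gripper_width: 0.004
t 4.45 lon 0.4968 lat -0.0011 z 0.0279 F lon/lat/z -2.1 1.2 11.4 w 0.0037688370693848908
tool x,y,z in nest: [[0.0029, 1.0, -0.0021], [1.0, -0.0029, 0.0033], [0.0033, -0.0021, -1.0]]
time: 4.62
tool_pos: [0.5412, -0.0443, 0.0279]
tool_rot: [0.002, 0.582, 0.813, 0.001]
contact_force: [-3.2, 1.0, 14.9]
gripper_width: 0.001
t 4.6167 lon 0.4974 lat -0.0012 z 0.0279 F lon/lat/z -2.7 2.0 14.9 w 0.001159478297365474
tool x,y,z in nest: [[0.003, 1.0, -0.0021], [1.0, -0.003, 0.0043], [0.0043, -0.0022, -1.0]]
```

```bash
python3 -m inch '0 0 0.001 0 0 0 1; 0 0 0.0015 0 0 0 1; 0 0 0 0 0 0 1'; python3 st.py;python3 -m inch '0 0.003 0 0 0 0 1; 0 0.003 0 0 0 0 1;0 0.003 0 0 0 0 1;0 0.003 0 0 0 0 1; 0 0 0 0 0 0 1'; python3 st.py
```

```text
time: 4.87
tool_pos: [0.5422, -0.0441, 0.0277]
tool_rot: [0.002, 0.582, 0.813, 0.002]
contact_force: [-8.1, 3.3, 27.8]
gripper_width: 0.001
t 4.8667 lon 0.4984 lat -0.0013 z 0.0277 F lon/lat/z -6.6 5.8 27.8 w 0.0008272495827358428
tool x,y,z in nest: [[0.0031, 1.0, -0.0019], [1.0, -0.0031, 0.0052], [0.0052, -0.0019, -1.0]]
time: 5.28
tool_pos: [0.5541, -0.0401, 0.0277]
tool_rot: [0.003, 0.582, 0.813, 0.002]
contact_force: [-6.7, 3.1, 25.1]
gripper_width: 0.001
t 5.2833 lon 0.5110 lat -0.0014 z 0.0277 F lon/lat/z -5.4 5.1 25.1 w 0.0011871078680119032
tool x,y,z in nest: [[0.0028, 1.0, -0.0022], [1.0, -0.0028, 0.0064], [0.0064, -0.0022, -1.0]]
```

```bash
python3 -m inch '0.0005 0.004 0 0 0 0 1; 0.0005 0.004 0 0 0 0 1;0 0.004 0 0 0 0 1;0 0.004 0 0 0 0 1; 0 0 0 0 0 0 1'; python3 st.py; python3 -m inch '0 0.004 0 0 0 0 1; 0 0.004 0 0 0 0 1;0 0.004 0 0 0 0 1;0 0.004 0 0 0 0 1; 0 0 0 0 0 0 1'; python3 st.py; python3 - <<'E'
from plant import *
import cv2
for n,(a,b,c,d) in(("side",(190,290,210,360)),("top",(130,262,215,345))):
    i=grab_frame(n)[a:b,c:d]; cv2.imwrite(f"pics/{n}2.png",cv2.resize(i,None,fx=4.5,fy=4.5,interpolation=cv2.INTER_CUBIC))
E
```

```text
time: 5.7
tool_pos: [0.5697, -0.0346, 0.0279]
tool_rot: [0.004, 0.582, 0.813, 0.002]
contact_force: [-3.2, 1.5, 22.0]
gripper_width: -0.0
t 5.7 lon 0.5275 lat -0.0013 z 0.0279 F lon/lat/z -2.5 2.5 22.0 w -0.00034886284782983707
tool x,y,z in nest: [[0.0028, 1.0, -0.0044], [1.0, -0.0028, 0.008], [0.0079, -0.0044, -1.0]]
time: 6.12
tool_pos: [0.5849, -0.0295, 0.0279]
tool_rot: [0.004, 0.582, 0.813, 0.002]
contact_force: [-2.5, 1.8, 20.7]
gripper_width: -0.001
t 6.1167 lon 0.5435 lat -0.0013 z 0.0279 F lon/lat/z -1.8 2.5 20.7 w -0.0008169786027492732
tool x,y,z in nest: [[0.0027, 1.0, -0.0043], [1.0, -0.0027, 0.008], [0.008, -0.0043, -1.0]]
```

View pics/side2.png

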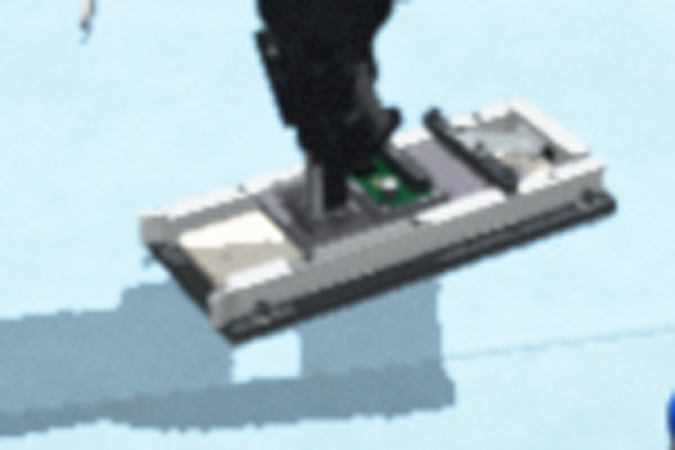

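View pics/top2.png

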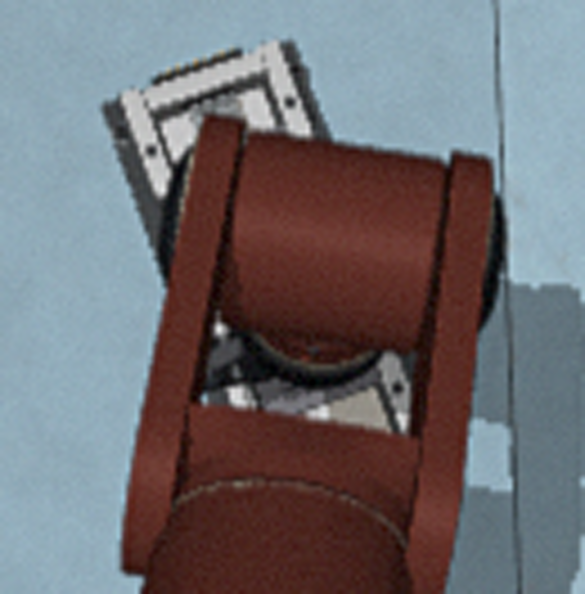

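The carrier has passed under the bridge and the plate is down. I'll keep pushing past the nose.

```bash
python3 -m inch '0 0.004 0.0003 0 0 0 1; 0 0.004 0.0003 0 0 0 1;0 0.004 0 0 0 0 1;0 0.004 0 0 0 0 1; 0 0 0 0 0 0 1'; python3 st.py; python3 -m inch '0 0.003 0.0003 0 0 0 1; 0 0.003 0 0 0 0 1;0 0.003 0 0 0 0 1; 0 0 0 0 0 0 1'; python3 st.py;  python3 -m inch '0 0.003 0.0003 0 0 0 1; 0 0.003 0 0 0 0 1; 0 0 0 0 0 0 1'; python3 st.py
```

```text
time: 6.63
tool_pos: [0.6001, -0.0242, 0.0279]
tool_rot: [0.004, 0.582, 0.813, 0.002]
contact_force: [-4.3, 1.2, 24.3]
gripper_width: -0.001
t 6.6333 lon 0.5596 lat -0.0014 z 0.0279 F lon/lat/z -3.6 2.5 24.3 w -0.0006851607577269073
tool x,y,z in nest: [[0.0027, 1.0, -0.0043], [1.0, -0.0027, 0.0081], [0.008, -0.0043, -1.0]]
time: 6.97
tool_pos: [0.6077, -0.0222, 0.0279]
tool_rot: [0.004, 0.582, 0.813, 0.001]
contact_force: [-8.8, -2.6, 27.0]
gripper_width: -0.005
t 6.9667 lon 0.5675 lat -0.0019 z 0.0279 F lon/lat/z -9.2 0.4 27.0 w -0.004536254826021044
tool x,y,z in nest: [[0.0024, 1.0, -0.0051], [1.0, -0.0024, 0.0053], [0.0052, -0.0051, -1.0]]
time: 7.22
tool_pos: [0.6115, -0.0209, 0.0278]
tool_rot: [0.002, 0.582, 0.813, -0.001]
contact_force: [-15.1, -4.1, 34.6]
gripper_width: 0.001
t 7.2167 lon 0.5715 lat -0.0019 z 0.0278 F lon/lat/z -15.6 1.1 34.6 w 0.0014624748141721738
tool x,y,z in nest: [[0.0021, 1.0, -0.0043], [1.0, -0.0021, -0.0002], [-0.0002, -0.0043, -1.0]]
```

```bash
python3 -m inch '0 0.003 0 0 0 0 1; 0 0 0 0 0 0 1'; python3 st.py|head -1; python3 -m inch '0 0.003 0 0 0 0 1; 0 0 0 0 0 0 1'; python3 st.py|head -1; python3 -m inch '0 0.003 0 0 0 0 1; 0 0 0 0 0 0 1'; python3 st.py; python3 - <<'E'
from plant import *
import cv2
for n,(a,b,c,d) in(("side",(190,290,210,360)),("top",(130,262,215,345))):
    i=grab_frame(n)[a:b,c:d]; cv2.imwrite(f"pics/{n}3.png",cv2.resize(i,None,fx=4.5,fy=4.5,interpolation=cv2.INTER_CUBIC))
E
```

```text
time: 7.38
tool_pos: [0.6169, -0.0191, 0.0279]
tool_rot: [0.004, 0.582, 0.813, 0.002]
contact_force: [0.4, 2.0, 21.6]
gripper_width: 0.0
t 7.3833 lon 0.5772 lat -0.0019 z 0.0279 F lon/lat/z 1.0 1.7 21.6 w 0.00020845464825205496
time: 7.55
tool_pos: [0.6191, -0.0183, 0.0279]
tool_rot: [0.004, 0.582, 0.813, 0.001]
contact_force: [-8.9, -2.3, 28.3]
gripper_width: -0.002
t 7.55 lon 0.5795 lat -0.0019 z 0.0279 F lon/lat/z -9.2 0.8 28.3 w -0.001755113088788301
time: 7.72
tool_pos: [0.6192, -0.0183, 0.0278]
tool_rot: [0.001, 0.582, 0.813, -0.002]
contact_force: [-19.0, -4.5, 35.7]
gripper_width: -0.0
t 7.7167 lon 0.5796 lat -0.0019 z 0.0278 F lon/lat/z -19.4 1.9 35.7 w -0.00018612277388552366
tool x,y,z in nest: [[0.0018, 1.0, -0.0042], [1.0, -0.0018, -0.0027], [-0.0027, -0.0042, -1.0]]
```

View pics/side3.png

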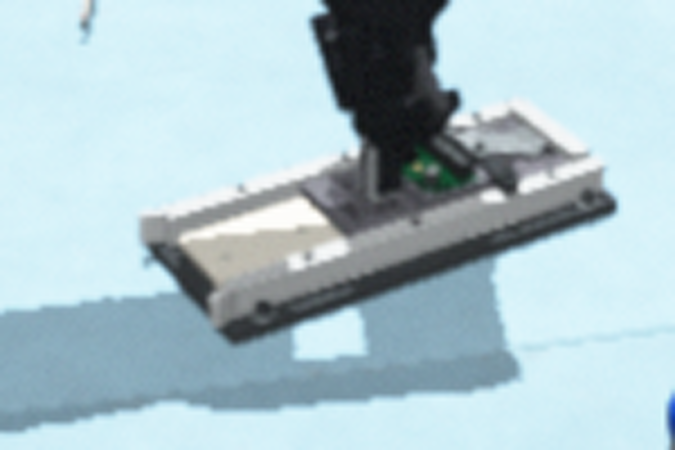

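View pics/top3.png

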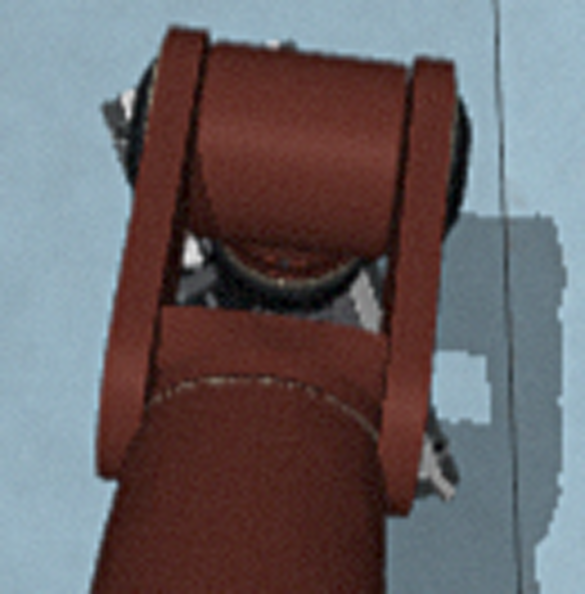

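The tool's stop position of 0.5796 matches the predicted home of 0.5805, after a rise and snap at the nose. One more firm push, then I'll unload gradually.

```bash
python3 -m inch '0 0.003 0 0 0 0 1; 0 0 0 0 0 0 1'; python3 st.py|head -1; python3 -m inch '0 -0.002 -0.001 0 0 0 1; 0 -0.0015 -0.001 0 0 0 1; 0 -0.001 -0.001 0 0 0 1; 0 0 0 0 0 0 1';python3 st.py|head -1
```

```text
time: 7.98
tool_pos: [0.6192, -0.0183, 0.0278]
tool_rot: [-0.002, 0.581, 0.814, -0.005]
contact_force: [-28.9, -8.6, 42.4]
gripper_width: 0.0
t 7.9833 lon 0.5796 lat -0.0019 z 0.0278 F lon/lat/z -30.1 1.3 42.4 w 0.00040624875825317884
time: 8.32
tool_pos: [0.619, -0.0182, 0.028]
tool_rot: [0.003, 0.582, 0.813, 0.0]
contact_force: [-4.0, -3.5, 15.0]
gripper_width: -0.002
t 8.3167 lon 0.5795 lat -0.0018 z 0.0280 F lon/lat/z -4.9 -2.0 15.0 w -0.002180544458083084
```

```bash
python3 -m inch '0 -0.0002 -0.001 0 0 0 1; 0 -0.0002 -0.001 0 0 0 1; 0 0 0 0 0 0 1';python3 st.py|head -1;python3 -m inch '0 -0.0002 -0.001 0 0 0 1; 0 -0.0002 -0.001 0 0 0 1; 0 0 0 0 0 0 1';python3 st.py|head -1
```

```text
time: 8.57
tool_pos: [0.6182, -0.0174, 0.0281]
tool_rot: [0.003, 0.582, 0.813, 0.001]
contact_force: [-0.6, -1.1, 7.4]
gripper_width: -0.002
t 8.5667 lon 0.5790 lat -0.0008 z 0.0281 F lon/lat/z -0.9 -0.8 7.4 w -0.0024450260099037548
time: 8.82
tool_pos: [0.616, -0.0167, 0.0281]
tool_rot: [0.0, 0.582, 0.813, 0.0]
contact_force: [-0.4, -0.2, 5.6]
gripper_width: 0.002
t 8.8167 lon 0.5771 lat 0.0006 z 0.0281 F lon/lat/z -0.4 -0.1 5.6 w 0.002121843157042034
```

```bash
python3 -m inch '0 0 -0.002 0 0 0 1; 0 0 -0.002 0 0 0 1; 0 0 -0.003 0 0 0 1; 0 0 -0.005 0 0 0 1; 0 0 -0.01 0 0 0 1';python3 st.py|head -1;python3 -m inch '0 0 -0.02 0 0 0 1; 0 -0.02 -0.03 0 0 0 1; 0 -0.04 0 0 0 0 1; 0 -0.04 0 0 0 0 1; 0 -0.04 0 0 0 0 1; 0 -0.03 0 0 0 0 1; 0 0 0 0 0 0 1;0 0 0 0 0 0 1';python3 st.py|head -1
python3 - <<'E'
from plant import *
import cv2
for n,(a,b,c,d) in(("side",(190,290,210,360)),("top",(130,262,215,345))):
    j=grab_frame(n);cv2.imwrite(f"pics/{n}4f.png",j);i=j[a:b,c:d]; cv2.imwrite(f"pics/{n}4.png",cv2.resize(i,None,fx=4.5,fy=4.5,interpolation=cv2.INTER_CUBIC))
E
```

```text
time: 9.23
tool_pos: [0.6142, -0.0164, 0.0484]
tool_rot: [-0.002, 0.582, 0.813, -0.001]
contact_force: [0.2, 1.4, -0.1]
gripper_width: -0.002
t 9.2333 lon 0.5755 lat 0.0015 z 0.0484 F lon/lat/z 0.6 1.3 -0.1 w -0.0019058188865791633
time: 9.9
tool_pos: [0.4538, -0.0718, 0.1002]
tool_rot: [0.001, 0.583, 0.813, 0.0]
contact_force: [0.5, -0.3, -0.3]
gripper_width: 0.001
t 9.9 lon 0.4058 lat 0.0013 z 0.1002 F lon/lat/z 0.4 -0.5 -0.3 w 0.0007573130646142137
```

View pics/side4.png

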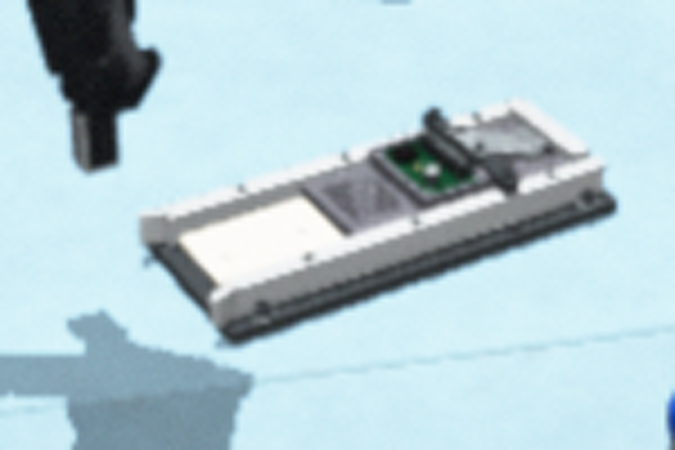

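View pics/top4.png

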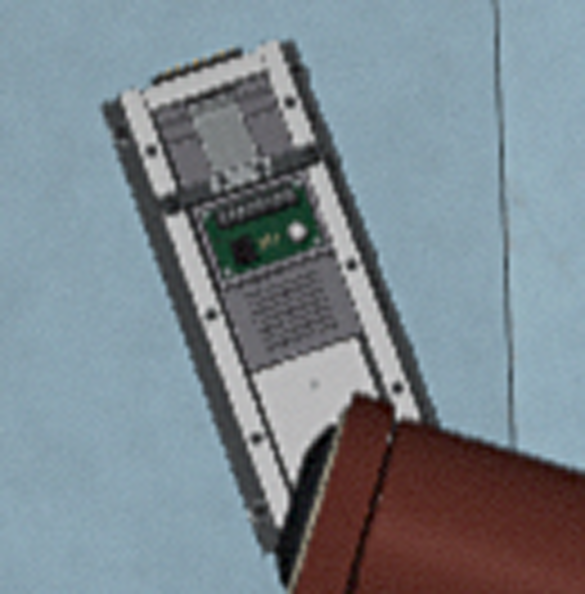

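```bash
python3 - <<'E'
from h import *
yaw,off=np.load('ax.npy');u=np.array([np.cos(yaw),np.sin(yaw)])
Z=lambda x,y:((x+.5)/4.5-.5+215,(y+.5)/4.5-.5+130)
Y=lambda x,y:((x+.5)/4.5-.5+210,(y+.5)/4.5-.5+190)
print([u@onz('top',Z(*p),z)[:2] for p in((250,372),(360,337)) for z in(.028,.034)])
print([u@onz('side',Y(*p),z)[:2] for p in((303,186),(348,236)) for z in(.028,.034)])
a=cv2.imread('pics/top4f.png')[132:180,236:292]; cv2.imwrite('pics/t5.png',cv2.resize(a,None,fx=11,fy=11,interpolation=cv2.INTER_CUBIC))
a=cv2.imread('pics/side4f.png')[205:240,295:350]; cv2.imwrite('pics/s5.png',cv2.resize(a,None,fx=12,fy=12,interpolation=cv2.INTER_CUBIC))
E
```

```text
[np.float64(0.5449883527551386), np.float64(0.5441066867516038), np.float64(0.5427795975698317), np.float64(0.5419105803646783)]
[np.float64(0.546650070651931), np.float64(0.5420540084555243), np.float64(0.5428839556503311), np.float64(0.5383251569749253)]
```

View pics/t5.png

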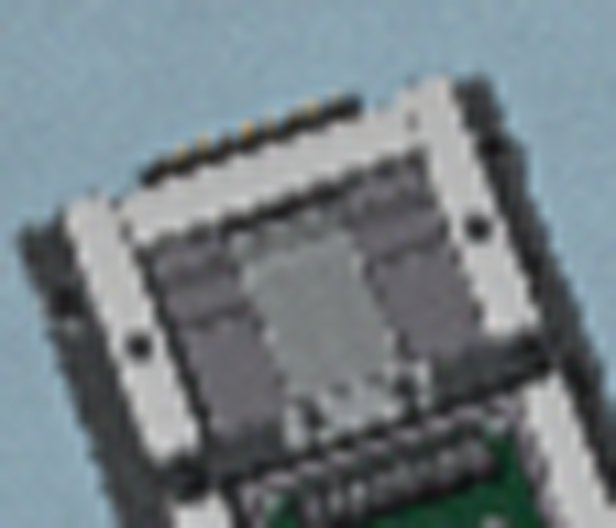

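View pics/s5.png

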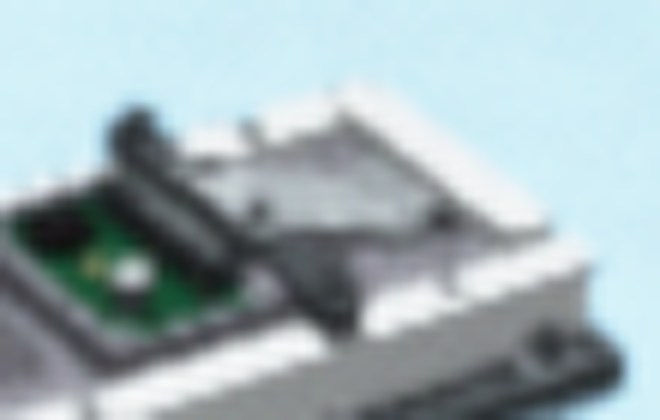

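```bash
python3 - <<'E'
import cv2,numpy as np
a=cv2.imread('pics/side3.png',0)[170:245,290:352].astype(float);b=cv2.imread('pics/side4.png',0)[170:245,290:352].astype(float)
# threshold crossing of plate (bright) -> carrier (dark) along the channel, per zoomed row
for r in range(26,66,5):
    f=lambda i:next((c for c in range(3,62) if i[r,c]<165),None)
    print(r,f(a),f(b),end=' | ')
c=cv2.imread('pics/top4.png');
E
python3 -m inch '0 0 0 0 0 0 1;0 0 0 0 0 0 1;0 0 0 0 0 0 1;0 0 0 0 0 0 1;0 0 0 0 0 0 1;0 0 0 0 0 0 1'
python3 - <<'E'
from plant import *
import cv2,numpy as np
j=grab_frame('side');k=cv2.imread('pics/side4f.png')
print(np.abs(j.astype(int)-k)[205:255,235:350].mean())
E
```

```text
26 12 12 | 31 19 19 | 36 23 24 | 41 29 29 | 46 35 35 | 51 38 40 | 56 40 45 | 61 45 50 | time: 10.5
tool_pos: [0.4548, -0.0714, 0.0995]
tool_rot: [-0.0, 0.582, 0.813, -0.0]
contact_force: [0.2, 0.6, 0.2]
gripper_width: 0.004
1.466840579710145
```

```bash
python3 -c "
from plant import *
print(job_done())"
```

```text
the job is handed in; nothing more can be done
None
```

I loaded the carrier and handed the job in at about 10.6 s. By my checks it is home and held, but no verdict was reported.

**What I did:** I found the nest in the top view (yaw about 0.331 rad) and shut the fingers. I pressed the thumb pad to z ≈ 28 mm with about 25 N, which is the sprung plate's stop. I kept it pressed while sliding the carrier under the bridge and past the spring's nose. It then stopped dead at 0.5796 m along the channel, against 0.5805 m predicted for fully home. I pushed once more to about 30 N, then let the force off gradually, lifted the fingers and moved them clear.

**Last checks:**
- **Position:** The top view after release puts the carrier's front end about 1.7 mm short of my stop estimate, with 1–2 mm uncertainty. That is within the 3.5 mm limit.
- **Stayed put:** Its rear edge was at about the same place in the side view pressed and after release. The near corner differed by about one camera pixel, probably shadow. A picture about half a second later showed no visible change.
- **Plate and spring:** I could not measure either joint. The pad still carried load at z ≈ 28 mm as I let off, and the side view after release shows the carrier low in the channel. The force rose and then dropped suddenly as the nose passed, which fits it falling into the groove.
- **While unloading:** The fingers moved back about 2.5 mm while still lightly touching. The pictures show the carrier did not follow.
- **Bystanders:** The arm stayed over or beside the nest and never went near them. I did not measure their positions again.

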